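# Load a hanger into the bench rail

### The job

Pick up the loose rail hanger, enter its shoe at the open end of the raised channel rail with the hook facing the robot's side, and slide it along to the closed end until it presses firmly on the rubber buffer there (about 10 N, held for half a second). Then let go and leave it against the buffer. Slide it gently: never push the buffer with more than 30 N or jam the hanger hard against the rail (45 N), and leave the other things on the bench where they are.

Things in the scene. Friction and masses are not known exactly. Their poses are not given: they have to be found in the camera images.
- hanger_grip (a point): centre of the upright aluminium grip block of the loose hanger: 18 mm (x) x 30 mm (y) x 50 mm tall, 45 mm above the underside of the hanger's shoe. Axes: z up, y along the way it slides, hook towards -x. The hanger weighs 0.14 to 0.28 kg. Best grasped from above on the two faces 30 mm apart, jaws closing along its y
- hanger_shoe (a point): middle of the underside of the hanger's flat steel shoe, on which it stands: 28 mm (x) x 40 mm (y) x 8 mm tall, under a neck 10 x 28 mm that reaches from 8 mm to the grip block at 20 mm; all on one vertical axis; same axes as hanger_grip
- hanger_hook (a point): upturned tip of the hanger's hook (7 mm steel bar leaving the grip block's -x face 30 mm above the underside), 54 mm from the grip axis towards hanger -x and 44 mm above the underside; same axes
- rail: fixed steel channel rail on two posts; origin under the middle of its 90 x 260 mm base. x across it (-x towards the robot), y from open to closed end, yaw within 0.3. Channel: y -120 to +120 mm, inside 31 mm wide and 10 mm high under two 4 mm lips leaving a 15 mm slot along the top; floor 150 mm, lips' top 164 mm above the bench; outside 38 mm wide
- rail_mouth (a point): middle of the open end, on the channel floor; rail axes. The floor runs on out of the mouth as a flat tongue 55 mm long (towards rail -y), so the shoe can be set down on it. Over the last 40 mm before the mouth two 9 mm high guide cheeks stand on it, 40 mm apart at the outer end and 31 mm at the mouth: a lead-in
- rail_seat (a point): point on the channel floor under the middle of the shoe when the shoe just touches the buffer, 200 mm from rail_mouth along rail +y; rail axes
- buffer: fixed hard black rubber pad, 26 x 14 x 9 mm, in the closed end of the channel; origin under its middle on the channel floor, 27 mm beyond rail_seat (its face is 20 mm beyond rail_seat). It yields less than 1 mm, so the push on it must be felt
- end_pin: bystander: polished brass end pin, 22 mm wide, 30 mm tall, standing on its flange; origin under its centre
- cedar_offcut: bystander: cedar headstock offcut lying flat, 60 x 110 x 22 mm; origin under its centre
- pumice: bystander: round grey pumice stone, 64 mm across, 26 mm tall; origin under its centre
- jar: bystander: green glass jar, 72 mm across, 85 mm tall, ebony dowels standing in it up to 133 mm; origin under its centre
- brush: bystander: hand brush lying flat; origin under its centre
- peg_tray: bystander: dark wooden tray of pegs, 90 x 130 x 30 mm; origin under its centre
Not all that is in view belongs to the job. Of the things that look like the part that bears hanger_grip, take the one that is farthest to the robot's right at the start.

How it is judged:
On the way, in this order (a step that is already met when the one before it is completed fails the run):
1. the shoe has entered the channel at its open end, hook towards the robot (y of hanger_grip in the frame of rail_mouth between 0.02 and 0.17 m and x of hanger_grip in the frame of rail_mouth between -0.005 and 0.005 m and z of hanger_grip in the frame of rail_mouth between 0.04 and 0.05 m and x of hanger_hook in the frame of rail_mouth below -0.04 m), for 0.1 s.
2. the hanger is pressed against the buffer with more than 5 N (contact force between hanger and buffer above 5 N and y of hanger_grip in the frame of rail_seat above -0.004 m), for 0.3 s.
At the end, for the whole second after the job is handed in: The hanger's shoe is in the channel, hook towards the robot, upright within 0.12 rad, within 5 mm of the buffer (5 mm short, 3 mm over, 4 mm sideways and in height), released and at rest (y of hanger_grip in the frame of rail_seat between -0.005 and 0.003 m and x of hanger_grip in the frame of rail_seat between -0.004 and 0.004 m and z of hanger_grip in the frame of rail_seat between 0.041 and 0.049 m and x of hanger_hook in the frame of rail_seat below -0.04 m and angle between hanger_grip's own z axis and vertical below 0.12 rad and linear speed of hanger below 0.01 m/s); the robot touches nothing.
It fails at once if the buffer is pushed with more than 30 N (contact force between hanger and buffer above 30 N).
It fails at once if the hanger is jammed against the rail with more than 45 N (contact force between hanger and rail above 45 N).
It fails at once if a bystander is moved by more than 15 mm (distance of any of end_pin, cedar_offcut, pumice, jar, brush, peg_tray from where it was at the start of the episode above 0.015 m).
It also fails if it takes over 66 s, if anything falls off the work surface, if the arm or the gripper's body presses on something with over 40 N, if the wrist force passes 120 N, or if a joint passes its speed limit or range.

### The arm

A 7-joint arm with a two-finger parallel gripper is mounted at the origin on the work surface. World frame = base frame: x ahead of the robot, y to its left, z up, the work surface at z = 0. Lengths are in m, angles in rad, forces in N, time in s.
With the tool pointing down it reaches from about 0.35 to 0.9 m from the base axis. Payload 7.2 kg.
Tool frame: the origin (TCP) lies between the finger pads; the fingertips stand env.tip_extent ahead of it and the grasp point (between the pads) lies 6 mm ahead of it (env.tip_extent is the distance from the TCP to the fingertips, in m); z points along the fingers, y is the direction in which the jaws open and shut (so a half turn about z gives the same grasp; the last joint's range is limited). The gripper opens to 85 mm and grips with 20 to 120 N. Pads are 22 mm wide; open, the fingers measure 114 mm over their backs; the gripper's body (76 mm by 85 mm) begins 54 mm behind the grasp point. The pads swing forward as they close: fully open they stand 13 mm farther back than shut.
Start: joints at [-1.249, 0.411, -0.013, 1.596, 0.006, 1.134, -0.082], TCP at [0.238, 0.578, 0.256] pointing down, gripper open.
Joint ranges: [-2.95, 2.95], [-0.29, 1.99], [-1.47, 1.44], [0.14, 2.54], [-1.03, 4.17], [0.13, 1.85], [-2.86, 2.86]. Speed limits (rad/s): [2.39, 2.39, 3.01, 3.01, 3.14, 3.14, 3.14].

### API

Orientations are given as a unit quaternion [w, x, y, z].
In Python, from station import env, cams, ticket gives the robot as it stands.
- The arm moves only by the tool send_rows, never from a script. Its argument "rows" is a list of rows, each a list of 6 numbers: the shift along the tool's x, y, z in units of 0.3 m (1.0 is 0.3 m), then the turn, a rotation vector about the tool's x, y, z in units of pi/4 rad (1.0 is pi/4 rad). A call has 1 to 8 rows; each row is the pose to reach, as a shift and turn from the pose commanded when the call began, along the tool's axes at that moment; what a row does not reach only later rows make up. A row lasts 1/8 s, in which the tool goes at most 62.5 mm and 10.7 degrees, less where a joint would pass 70% of its speed; a pose out of reach is approached as far as the arm can. A call with a number of a shift or a turn outside -1 to 1 is refused whole. A call with a gripper value outside its range is refused whole. "claw" is the opening, from -1 (shut) to 1 (fully open), so that 0 is half open, set as the call begins (left out, the last holds). The fingers move at their own pace and stop on an object; the grip force is fixed at half the most. Time passes only in rows, so rows that repeat a pose let the fingers close. It gives the time, the measured TCP pose, the force and the opening at its end, in the units of the state.
- env.state(): the state, without advancing time (a new reading comes with each control period).
- cams.grab_frame(name): name is "scene" or "top" or "wrist"; returns a dict with "color" (384x512x3 uint8, red, green, blue), "vertical_fov" (degrees; the focal length in pixels is half the picture's height over the tangent of half this angle, whatever the lens; pixels are square), "cx", "cy" (the principal point, pixels), "k1" (the pictures are not rectified: a ray, as slopes to the right and down, at radius r is drawn at 1 + k1 r^2 times it, then the intrinsics apply), "rvec" (rotation vector, rad) and "tvec" (3), from world to camera coordinates, as OpenCV has them. Camera axes: x right, y down, z forward; pixel columns grow to the right and rows downward; lengths in m; the calibration is good to about 2 mm. A picture is of the moment at which its call begins. There is no depth.
- ticket.sign_off(): hands the job in, once; it reports no verdict.
The state is a dict: "clock": time; "joint_positions": joint angles; "dq": joint speeds; "tau": joint torques, N m; "ee_pos": TCP position; "ee_rot": TCP orientation; "ft_force": force on the tool from outside, world axes, zero at the start; "torque": the same for the moment, N m; "grip_width": opening from 0.0 (shut) to 1.0 (fully open).
Only numpy, scipy, OpenCV 4.12 (cv2) and the standard library are available. Lean on these libraries where they do the work, as an engineer would, in place of code of your own. Each camera call takes 0.05 s, during which the arm holds its last target.

## Working session

There is one attempt and no reset: what is moved stays moved. The work goes in short steps, Python scripts to look and compute and a tool call to move; the robot and the scene stay as the last step left them, time stands still between calls to the robot, and variables do not carry over. Pictures are saved under pics/ and viewed, and the job is handed in when it is done.

Besides the shell and the picture viewer there is one more tool, called as a command line: name --pt "numbers of a row" for each row, then --argument value for the rest. send_rows: Moves the arm, as the interface text tells. Shifts and turns lie within -1 to 1; 1 stands for 0.3 m of shift or pi/4 rad of turn. Its arguments: {"type":"object","properties":{"rows":{"type":"array"},"claw":{"type":"number"}},"required":["rows"]}

```bash
ls; mkdir -p pics
cat > h.py <<'E'
import numpy as np, cv2
from station import env, cams, ticket
def K(f):
    F=192/np.tan(np.radians(f["vertical_fov"])/2); return F
def grab(n):
    f=cams.grab_frame(n); return f
def save(f,name): cv2.imwrite("pics/"+name,f["color"][:,:,::-1])
def ray(f,u,v):
    F=K(f); d=np.array([(u-f["cx"])/F,(v-f["cy"])/F]); s=d.copy()
    for _ in range(30): s=d/(1+f["k1"]*(s@s))
    R=cv2.Rodrigues(np.array(f["rvec"],float))[0]; t=np.array(f["tvec"],float)
    return -R.T@t, R.T@np.array([s[0],s[1],1.])
def onz(f,u,v,z):
    o,d=ray(f,u,v); return o+d*(z-o[2])/d[2]
def proj(f,p):
    R=cv2.Rodrigues(np.array(f["rvec"],float))[0]; c=R@np.array(p,float)+np.array(f["tvec"],float)
    s=c[:2]/c[2]; s=s*(1+f["k1"]*(s@s)); return s*K(f)+[f["cx"],f["cy"]]
def tri(f1,p1,f2,p2):
    o1,d1=ray(f1,*p1);o2,d2=ray(f2,*p2)
    A=np.stack([d1,-d2],1);x=np.linalg.lstsq(A,o2-o1,rcond=None)[0]
    a=o1+d1*x[0];b=o2+d2*x[1]; return (a+b)/2,np.linalg.norm(a-b)
E
python3 - <<'E'
from h import *
import pickle
d={}
for n in ("scene","top","wrist"):
    f=grab(n); d[n]=f; save(f,n+"0.png"); print(n,f["vertical_fov"],f["cx"],f["cy"],f["k1"],ray(f,256,192))
pickle.dump(d,open("f0.pkl","wb")); print(env.state(),env.tip_extent)
E
```

```text
pics
scene 46.401691540682144 263.35344679294326 187.34585307222494 -0.12228544169685555 (array([ 1.06908268, -0.63114046,  0.991411  ]), array([-0.43244953,  0.50393884, -0.7479375 ]))
top 45.21315747587313 257.9478177265611 192.71732699806483 0.047212900604862475 (array([0.47690766, 0.01690984, 1.41867373]), array([ 0.04900302,  0.00973224, -0.99876136]))
wrist 71.93052840218823 255.11936741324587 189.2671827646295 0.01752360175103938 (array([0.16859522, 0.60634151, 0.37202208]), array([ 0.27680199, -0.11075823, -0.95458421]))
{'clock': 0.15, 'joint_positions': array([-1.24917782,  0.41170399, -0.01271039,  1.5968174 ,  0.00555769,
        1.13431036, -0.0821749 ]), 'dq': array([-0.00078304, -0.00314638,  0.00036955, -0.00158468, -0.00180388,
        0.0011581 ,  0.00017438]), 'tau': array([ 2.07832563e-03, -6.01035619e+01,  6.83100298e-01, -2.99644947e+01,
        1.39487250e-02,  7.82751275e-03,  2.38655934e-05]), 'ee_pos': array([0.23740155, 0.57779202, 0.2556679 ]), 'ee_rot': array([-9.37361017e-05,  1.93663159e-01,  9.81067897e-01, -5.94941171e-04]), 'ft_force': array([-0.30754887, -0.15179331, -0.20627099]), 'torque': array([0.02355184, 0.00574474, 0.00112466]), 'grip_width': 1.0009392914314803} 0.025
```

View pics/scene0.png

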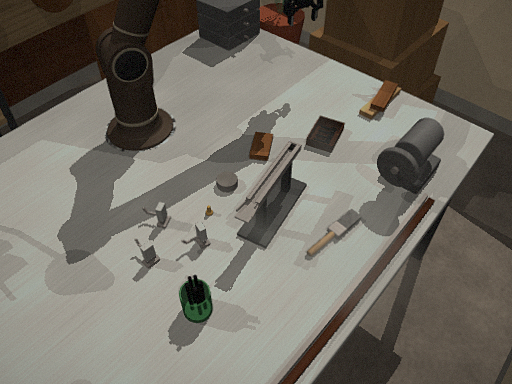

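View pics/top0.png

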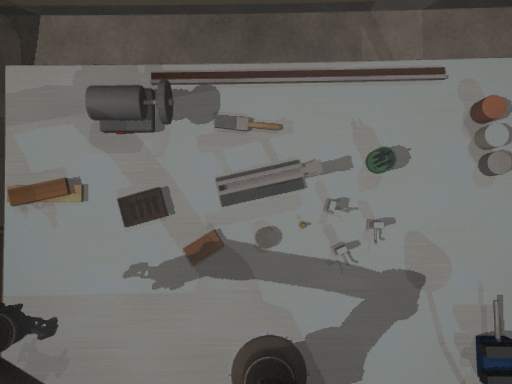

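View pics/wrist0.png

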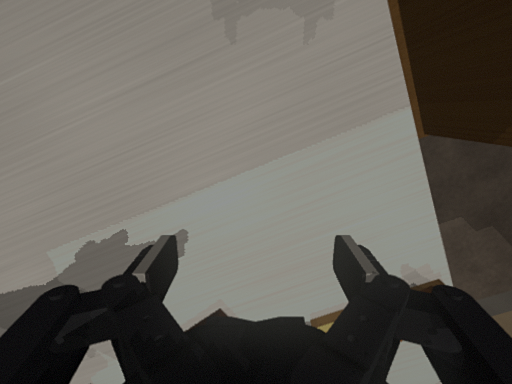

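Run:
```python
from h import *
import pickle
d=pickle.load(open("f0.pkl","rb"))
t=d["top"]["color"][150:280,200:420,::-1]; s=d["scene"]["color"][130:290,120:320,::-1]
cv2.imwrite("pics/c_top.png",cv2.resize(np.clip(t*1.4,0,255).astype('uint8'),None,fx=3.6,fy=3.6,interpolation=cv2.INTER_CUBIC))
cv2.imwrite("pics/c_scene.png",cv2.resize(np.clip(s*1.3,0,255).astype('uint8'),None,fx=3.7,fy=3.7,interpolation=cv2.INTER_CUBIC))
for p in [(333,205),(376,226),(341,250)]: print(onz(d["top"],*p,0.07))
```

```text
[ 0.50183146 -0.19408344  0.07      ]
[ 0.43915275 -0.3170419   0.07      ]
[ 0.37101905 -0.21419593  0.07      ]
```

View pics/c_top.png

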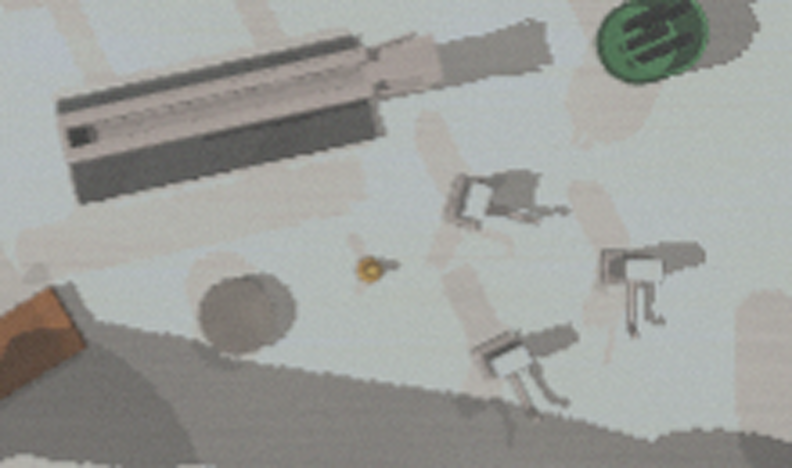

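View pics/c_scene.png

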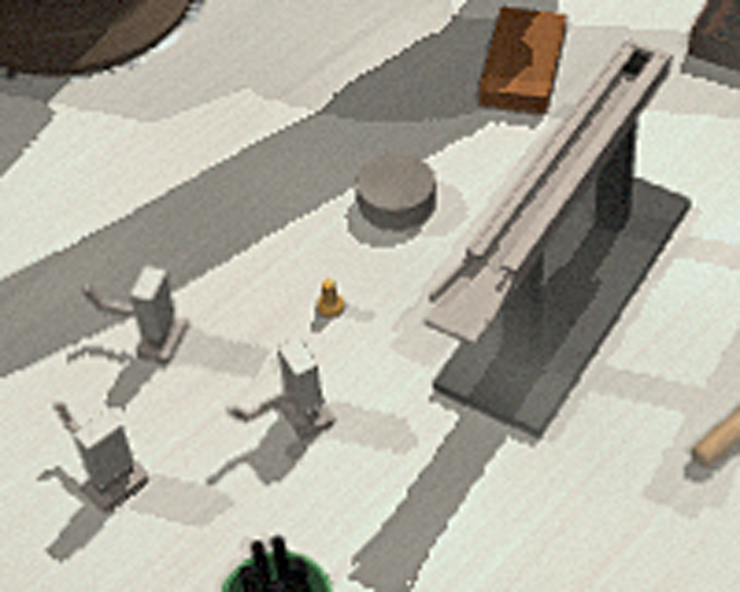

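Three lookalikes appear in the top picture, at (333,205), (376,226) and (341,250). The one at (376,226) fits because it is farthest right, at y≈-0.317, against -0.194 and -0.214. In the scene view it is at about (148,254), and the crop shows its hook pointing toward the robot. The rail's open end with the tongue is at top (320,165), and the buffer is at top (222,187). I'll move above the hanger first.

```bash
cat >> h.py <<'E'
from scipy.spatial.transform import Rotation as Ro
def cmd(pos,yaw,base=None):
    """pos world target TCP, tool down, tool y at world angle 90deg+yaw. -> row units (from measured pose)"""
    s=env.state(); q=s["ee_rot"]; R=Ro.from_quat([q[1],q[2],q[3],q[0]])
    y=np.array([-np.sin(yaw),np.cos(yaw),0]); z=np.array([0,0,-1.]); x=np.cross(y,z)
    T=Ro.from_matrix(np.stack([x,y,z],1))
    dp=R.inv().apply(np.array(pos)-s["ee_pos"])/0.3; dr=(R.inv()*T).as_rotvec()/(np.pi/4)
    return np.round(dp,4),np.round(dr,4)
E
python3 - <<'E'
from h import *
for p in [(0.42,0.33,0.28),(0.43,-0.31,0.25)]: print(cmd(p,0.0))
E
```

```text
(array([-0.8769, -0.5328, -0.0804]), array([-1.500e-03, -2.000e-04, -4.963e-01]))
(array([-1.7184, -2.4933,  0.022 ]), array([-1.500e-03, -2.000e-04, -4.963e-01]))
```

send_rows --pt "-0.17 -0.1 -0.02 0 0 -0.1" --pt "-0.35 -0.21 -0.04 0 0 -0.2" --pt "-0.53 -0.32 -0.06 0 0 -0.3" --pt "-0.7 -0.43 -0.08 0 0 -0.4" --pt "-0.88 -0.53 -0.08 0 0 -0.5" --claw 1

```text
clock: 0.78
ee_pos: [0.4222, 0.329, 0.2808]
ee_rot: [0.0, -0.003, 1.0, 0.0]
ft_force: [0.6, -0.1, -0.1]
grip_width: 1.001
```

Run:
```python
from h import *
print(env.state()["ee_pos"])
for p in [(0.47,0.05,0.28),(0.43,-0.31,0.25)]: print(cmd(p,0.0))
```

```text
[0.42223195 0.32900177 0.28082244]
(array([-0.154 , -0.9309,  0.0022]), array([0.0009, 0.0008, 0.0072]))
(array([-0.0138, -2.1302,  0.1012]), array([0.0009, 0.0008, 0.0072]))
```

send_rows --pt "-0.03 -0.2 0 0 0 0" --pt "-0.06 -0.4 0 0 0 0" --pt "-0.09 -0.6 0 0 0 0" --pt "-0.12 -0.8 0 0 0 0" --pt "-0.12 -1.0 0 0 0 0"

```text
clock: 1.4
ee_pos: [0.4583, 0.0288, 0.2803]
ee_rot: [0.0, -0.001, 1.0, 0.0]
ft_force: [0.3, -0.5, -0.1]
grip_width: 0.999
```

send_rows --pt "0.02 -0.2 0 0 0 0" --pt "0.04 -0.4 0 0 0 0" --pt "0.06 -0.6 0.02 0 0 0" --pt "0.1 -0.8 0.04 0 0 0" --pt "0.12 -0.95 0.06 0 0 0" --pt "0.12 -1.0 0.06 0 0 0"

```text
clock: 2.15
ee_pos: [0.4216, -0.2719, 0.2619]
ee_rot: [-0.001, 0.001, 1.0, -0.0]
ft_force: [0.4, 1.0, 0.2]
grip_width: 0.996
```

Run:
```python
from h import *
import pickle
s=env.state();print(s["ee_pos"],s["joint_positions"],s["clock"])
f=grab("wrist");pickle.dump(f,open("w1.pkl","wb"))
cv2.imwrite("pics/w1.png",cv2.resize(np.clip(f["color"][:,:,::-1]*1.4,0,255).astype('uint8'),(800,600)))
f=grab("top");pickle.dump(f,open("t1.pkl","wb"));
```

```text
[ 0.42162158 -0.27194701  0.26191644] [ 0.0284291   0.20219643  0.52483354  1.90896067 -0.11443307  1.06046744
  2.16991324] 2.15
```

View pics/w1.png

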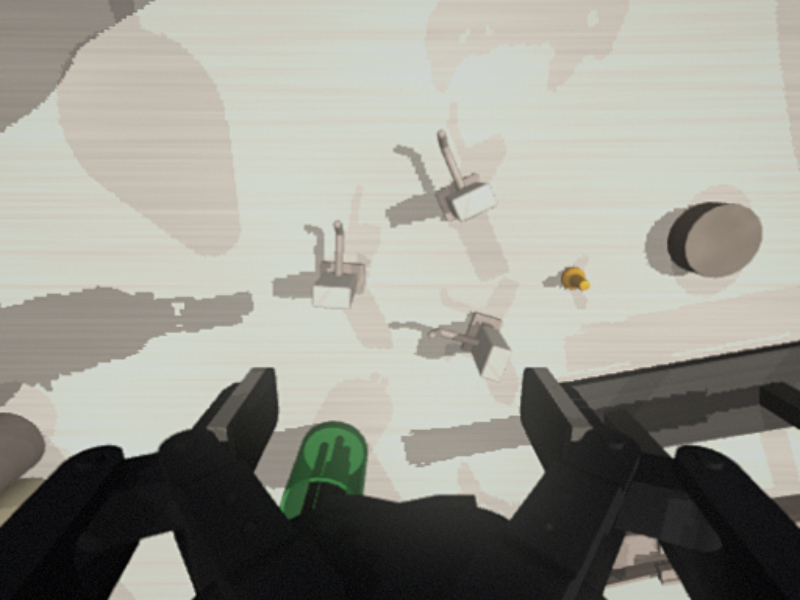

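Run:
```python
from h import *
import pickle
f=pickle.load(open("w1.pkl","rb"))
c=f["color"][125:215,180:260,::-1]
cv2.imwrite("pics/w1c.png",cv2.resize(np.clip(c*1.2,0,255).astype('uint8'),None,fx=6.6,fy=6.6,interpolation=cv2.INTER_NEAREST))
print(ray(f,256,192))
g=f["color"][170:204,192:240].astype(int).mean(2).astype(int)
for r in g: print(' '.join('%3d'%x for x in r))
```

```text
(array([ 0.34737851, -0.27134671,  0.37847852]), array([ 0.29747754,  0.00362108, -0.95478361]))
149 149 150 150 150 149 150 151 151 136 109 108 100  90  92  91  90  90  87 100 119 114 103 106 121 122 114 111 119 119 121 121 116 109 109 109 108 108 112 121 110 109 132 137 138 144 150 149
150 150 150 150 150 151 150 151 152 137 108 108 102  90  92  94  91  98 101 109 122 114 100 107 120 122 114 110 119 120 119 118 115 108 108 109 108 109 114 121 113 115 138 145 143 146 149 149
151 151 152 152 152 151 152 153 153 139 111 110 104  93  93  93  93 112 128 124 123 111  95 107 121 122 114 111 121 122 122 122 117 110 110 111 110 109 114 120 111 114 139 149 149 150 151 150
143 143 144 144 145 144 144 144 145 132 110 111 103  92  91  90  91 106 121 116 112 103  93 108 122 123 114 110 119 122 122 122 118 112 110 111 111 110 114 121 113 114 137 142 145 150 150 150
110 108 110 109 108 110 109 109 110 110 107 110 103  92  89  86  86  91  97  92  87  79  85 108 124 123 112 101 106 113 115 115 113 106 106 107 108 110 115 123 115 112 135 140 144 150 149 149
107 106 106 107 106 107 106 106 107 108 108
[... 4824 characters left out ...]
 149 149 150 150 150 150 149 149 150 150 147 142 142 140 141 140 140 139 141 140 139 140 140 141 140 139 139 140 139 141 139
149 150 149 149 149 150 149 150 149 148 150 150 150 149 150 149 148 150 149 150 149 149 149 149 150 150 148 150 149 145 139 139 139 140 139 139 139 139 139 139 139 139 139 139 139 140 139 139
149 150 150 149 150 150 150 150 150 150 149 150 151 150 150 150 150 150 151 150 150 150 151 150 150 150 149 150 151 146 142 141 141 140 141 142 141 142 141 140 142 141 141 141 140 141 141 141
150 150 150 150 150 149 150 148 149 150 150 150 150 150 150 150 150 149 150 150 149 150 149 149 149 149 150 150 150 149 143 140 141 141 141 142 141 141 140 141 140 141 140 141 141 140 140 140
```

View pics/w1c.png

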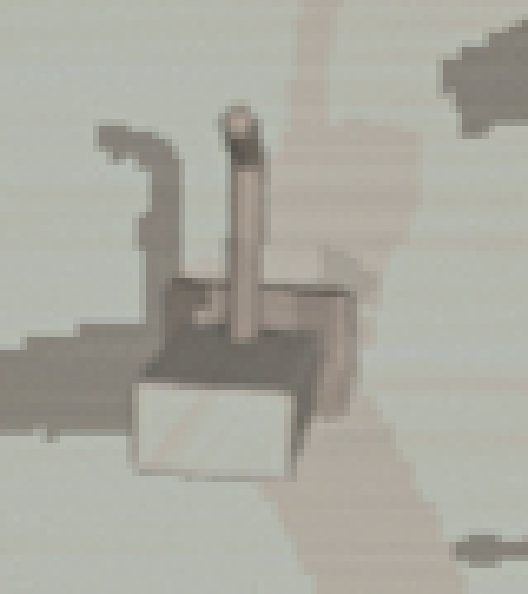

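Run:
```python
from h import *
import pickle
f=pickle.load(open("w1.pkl","rb"))
P=[onz(f,u,v,.07) for u,v in [(200.1,182.6),(224,184.2),(223.4,197.4),(200,196.2)]]
P=np.array(P);print(P.round(4)); c=P.mean(0);print("c",c)
e=(P[1]+P[2]-P[0]-P[3])/2;print("y len",np.linalg.norm(e),"yaw",np.arctan2(-e[0],e[1])); e=(P[2]+P[3]-P[0]-P[1])/2;print("x len",np.linalg.norm(e),np.arctan2(e[1],e[0]))
hk=onz(f,180+238/6.6,125+118/6.6,.044);print("hook",hk, hk-c, np.arctan2(-(hk-c)[1],-(hk-c)[0]))
d=pickle.load(open("f0.pkl","rb")); print(proj(d["top"],c),proj(d["scene"],c))
print(cmd([c[0],c[1],.15],0.05))
# shoe corners at z .008
for u,v in [(172,283),(353,292),(345,413)]: print(onz(f,180+u/6.6,125+v/6.6,.008))
```

```text
[[ 0.4315 -0.3376  0.07  ]
 [ 0.4335 -0.3089  0.07  ]
 [ 0.4503 -0.3102  0.07  ]
 [ 0.4487 -0.3388  0.07  ]]
c [ 0.44101612 -0.32389005  0.07      ]
y len 0.028735992928667128 yaw -0.06405681017658206
x len 0.01709577250766613 -0.07384737268321044
hook [ 0.38703871 -0.32004828  0.044     ] [-0.05397741  0.00384177 -0.026     ] -0.07105392194545555
[378.35781267 225.32733882] [145.43329628 244.20667483]
(array([-0.0609, -0.1784,  0.3737]), array([-0.0004, -0.0007, -0.063 ]))
[ 0.4266259  -0.34112429  0.008     ]
[ 0.42867675 -0.30208533  0.008     ]
[ 0.45597276 -0.30454861  0.008     ]
```

Run:
```python
from h import *
print(cmd([.62,-.08,.36],0.0))
```

```text
(array([-0.6576,  0.634 , -0.3268]), array([-0.0004, -0.0007,  0.0007]))
```

send_rows --pt "-0.1 0.1 -0.08 0 0 0" --pt "-0.22 0.2 -0.16 0 0 0" --pt "-0.34 0.32 -0.24 0 0 0" --pt "-0.46 0.44 -0.3 0 0 0" --pt "-0.58 0.56 -0.33 0 0 0" --pt "-0.66 0.63 -0.33 0 0 0" --pt "-0.66 0.63 -0.33 0 0 0" --pt "-0.66 0.63 -0.33 0 0 0"

```text
clock: 3.25
ee_pos: [0.6199, -0.0788, 0.3611]
ee_rot: [-0.0, -0.002, 1.0, 0.0]
ft_force: [-0.7, -0.6, 0.2]
grip_width: 0.995
```

Run:
```python
from h import *
import pickle
f=grab("wrist");pickle.dump(f,open("w2.pkl","wb"))
cv2.imwrite("pics/w2.png",cv2.resize(np.clip(f["color"][:,:,::-1]*1.4,0,255).astype('uint8'),(800,600)))
```

```text
(no output)
```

View pics/w2.png

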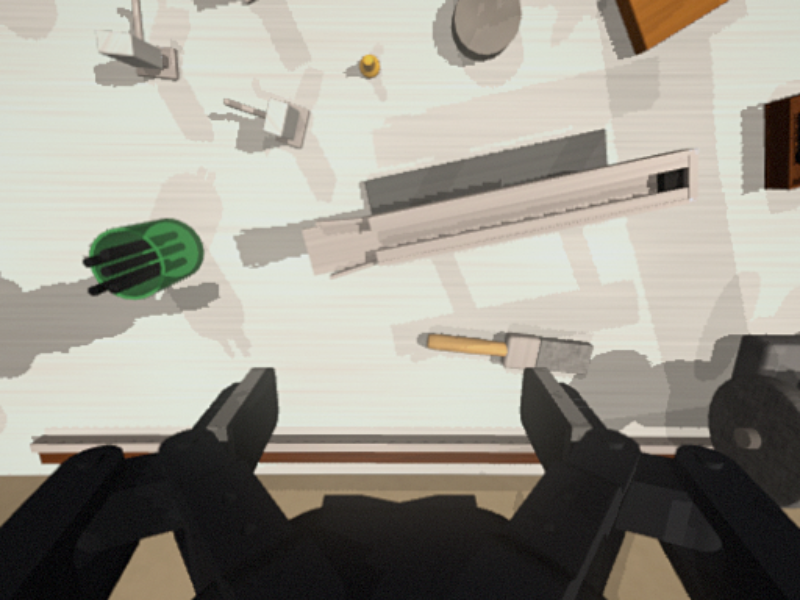

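The wrist view shows the rail from the tongue end at (305,250) to the closed end at (690,170), with the buffer at (672,180). The jar is at (150,260). I'll enlarge both ends to measure them.

Run:
```python
from h import *
import pickle
f=pickle.load(open("w2.pkl","rb"))
I=f["color"][:,:,::-1]
def cr(n,r0,r1,c0,c1,k):
    im=cv2.resize(np.clip(I[r0:r1,c0:c1]*1.2,0,255).astype('uint8'),None,fx=k,fy=k,interpolation=cv2.INTER_NEAREST)
    for r in range(r0,r1,10): cv2.putText(im,str(r),(0,(r-r0)*k+4),0,.35,(0,0,255)); cv2.line(im,(22,(r-r0)*k),(28,(r-r0)*k),(0,0,255))
    for c in range(c0,c1,10): cv2.putText(im,str(c),((c-c0)*k-8,10),0,.35,(0,0,255)); cv2.line(im,((c-c0)*k,12),((c-c0)*k,18),(0,0,255))
    cv2.imwrite("pics/"+n,im)
cr("w2a.png",130,180,190,260,11); cr("w2b.png",90,140,390,450,11)
```

```text
(no output)
```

View pics/w2a.png

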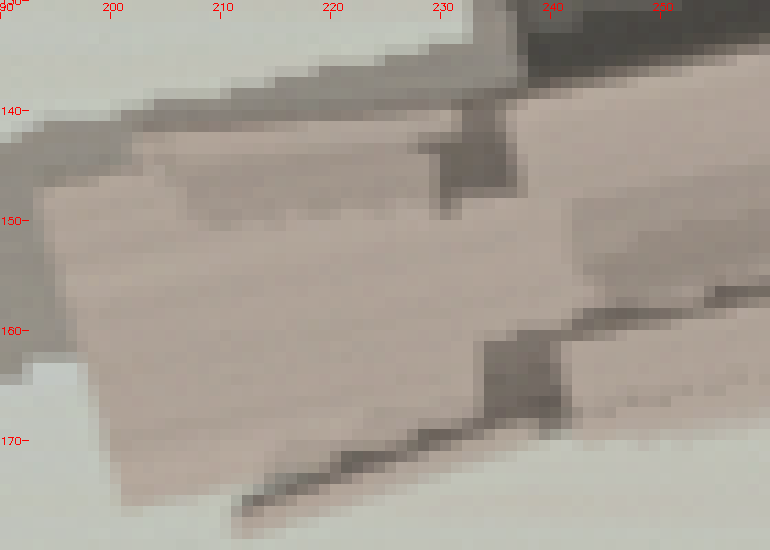

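View pics/w2b.png

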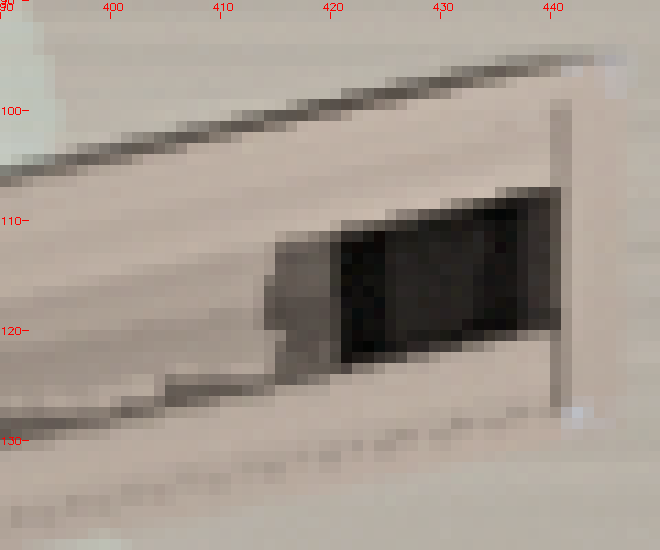

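Run:
```python
from h import *
import pickle
f=pickle.load(open("w2.pkl","rb"))
A=lambda x,y,z: onz(f,190+x/11-.5,130+y/11-.5,z)
B=lambda x,y,z: onz(f,390+x/11-.5,90+y/11-.5,z)
uo,ui,li,lo=[A(*p,.164) for p in [(507,95),(527,197),(560,338),(572,435)]]
print("mouth pts",uo,ui,li,lo); print("mouth mids",(uo+lo)/2,(ui+li)/2,"w",np.linalg.norm(uo-lo),np.linalg.norm(ui-li))
# outer edges closed end, slot edges at buffer
u2=B(545,62,.164);l2=B(562,415,.164); print("end",u2,l2,(u2+l2)/2,np.linalg.norm(u2-l2))
s1=B(340,225,.164);s2=B(340,372,.164);print("slot@buf",s1,s2,(s1+s2)/2,np.linalg.norm(s1-s2))
for a,b in [(uo,u2),(lo,l2),((ui+li)/2,(s1+s2)/2),((uo+lo)/2,(u2+l2)/2),((uo+lo)/2,(s1+s2)/2)]:
    e=b-a;print("yaw",np.arctan2(-e[0],e[1]),"len",np.linalg.norm(e))
bf=B(340,298,.159);m=(uo+lo)/2;print("buf face",bf,np.linalg.norm((bf-m)[:2]))
t1=A(38,190,.15);t2=A(122,503,.15);print("tongue end",t1,t2,(t1+t2)/2,np.linalg.norm(t1-t2),"len to mouth",np.linalg.norm(((t1+t2)/2-m)[:2]))
```

```text
mouth pts [ 0.57758835 -0.10091739  0.164     ] [ 0.58837345 -0.09896521  0.164     ] [ 0.60365292 -0.09561557  0.164     ] [ 0.61442672 -0.09443076  0.164     ]
mouth mids [ 0.59600754 -0.09767408  0.164     ] [ 0.59601318 -0.09729039  0.164     ] w 0.03740511223994302 0.015642325928599616
end [0.53027834 0.12565643 0.164     ] [0.56490239 0.13464789 0.164     ] [0.54759036 0.13015216 0.164     ] 0.03577249369945391
slot@buf [0.54590778 0.10820876 0.164     ] [0.560513   0.11095833 0.164     ] [0.55321039 0.10958354 0.164     ] 0.01486177930391445
yaw 0.2058484958798889 len 0.23146043587653986
yaw 0.2129125517540914 len 0.23437084025031552
yaw 0.20402393680732028 len 0.21125554440929387
yaw 0.2094025911895106 len 0.23291418528457888
yaw 0.20363048131150896 len 0.2116301420267711
buf face [0.55322556 0.11256695 0.159     ] 0.21454973144597406
tongue end [ 0.58973448 -0.15457172  0.15      ] [ 0.62570836 -0.14721289  0.15      ] [ 0.60772142 -0.15089231  0.15      ] 0.03671882935049639 len to mouth 0.054492156171447925
```

Run:
```python
from h import *
import pickle
d=pickle.load(open("f0.pkl","rb"))
for n in("top","scene"): print(n,proj(d[n],(.5965,-.098,.15)),proj(d[n],(.5555,.0978,.164)),proj(d[n],(.6077,-.151,.15)))
f=pickle.load(open("w2.pkl","rb")); print("jar",onz(f,150/1.5625,270/1.5625,.05))
print(cmd([.441,-.3235,.15],-.068))
```

```text
top [301.85164915 170.56059688] [230.73159735 186.12687295] [321.0301504  166.21663274]
scene [251.31967671 202.53565391] [287.53502163 149.77889469] [240.25218835 217.68943475]
jar [ 0.64672793 -0.33940094  0.05      ]
(array([ 0.5979, -0.8112,  0.7048]), array([-0.0001, -0.0006,  0.0902]))
```

send_rows --pt "0.1 -0.13 0.08 0 0 0.02" --pt "0.2 -0.27 0.16 0 0 0.04" --pt "0.3 -0.41 0.24 0 0 0.06" --pt "0.4 -0.55 0.3 0 0 0.08" --pt "0.5 -0.69 0.35 0 0 0.09" --pt "0.6 -0.81 0.4 0 0 0.09" --pt "0.6 -0.81 0.5 0 0 0.09" --pt "0.6 -0.81 0.6 0 0 0.09"

```text
clock: 4.3
ee_pos: [0.4399, -0.3243, 0.1813]
ee_rot: [0.001, 0.036, 0.999, -0.0]
ft_force: [1.1, 0.9, -0.4]
grip_width: 0.996
```

Run:
```python
from h import *
import pickle
print(cmd([.441,-.3235,.054],-.068))
f=grab("wrist");pickle.dump(f,open("w3.pkl","wb"))
cv2.imwrite("pics/w3.png",cv2.resize(np.clip(f["color"][:,:,::-1]*1.4,0,255).astype('uint8'),(800,600)))
```

```text
(array([-0.0027,  0.0029,  0.4243]), array([-0.0002,  0.0021, -0.0039]))
```

View pics/w3.png

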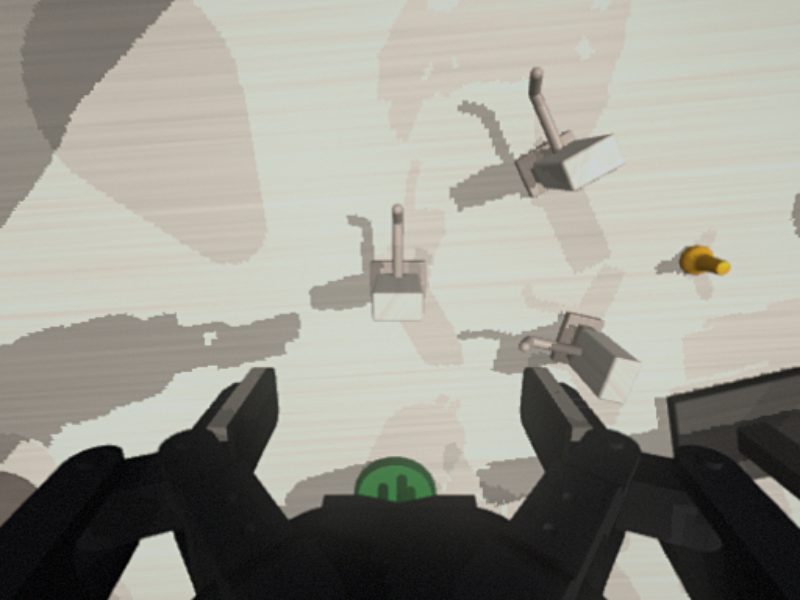

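The hanger block at (398,305) lies square and centred between the fingers, so I'm descending.

send_rows --pt "0 0 0.1 0 0 0" --pt "0 0 0.2 0 0 0" --pt "0 0 0.3 0 0 0" --pt "0 0 0.36 0 0 0" --pt "0 0 0.41 0 0 0" --pt "0 0 0.425 0 0 0" --pt "0 0 0.425 0 0 0"

```text
clock: 5.22
ee_pos: [0.4413, -0.3234, 0.0541]
ee_rot: [0.0, 0.034, 0.999, -0.0]
ft_force: [-0.2, -0.2, 0.8]
grip_width: 1.001
```

Run:
```python
from h import *
print(cmd([.441,-.3235,.054],-.068))
f=grab("wrist")
cv2.imwrite("pics/w4.png",cv2.resize(np.clip(f["color"][:,:,::-1]*1.4,0,255).astype('uint8'),(800,600)))
```

```text
(array([ 0.0011, -0.0004,  0.0003]), array([-0.0002,  0.0004,  0.0001]))
```

View pics/w4.png

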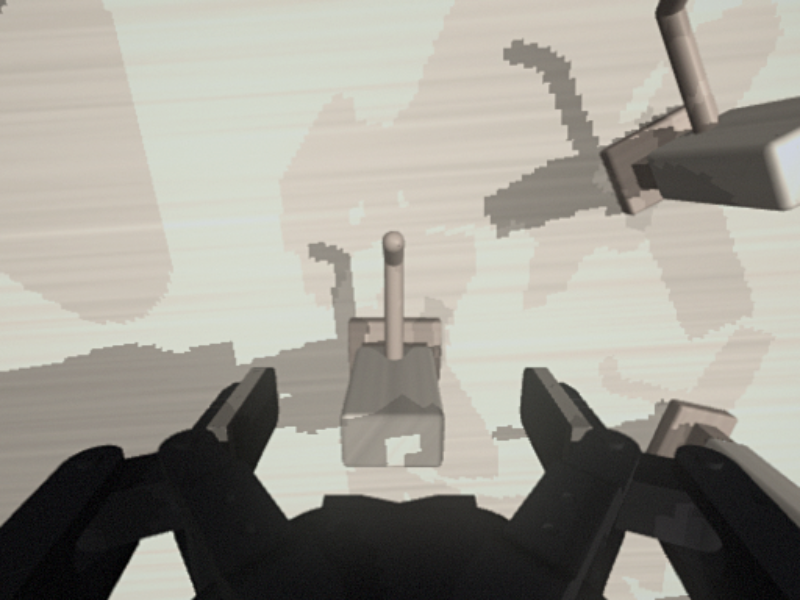

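send_rows --pt "0 -0.006 0 0 0 0" --pt "0 -0.006 0 0 0 0"

```text
clock: 5.52
ee_pos: [0.4413, -0.3253, 0.0543]
ee_rot: [0.0, 0.034, 0.999, -0.0]
ft_force: [-0.6, -0.4, 0.9]
grip_width: 0.999
```

Run:
```python
from h import *
f=grab("wrist")
c=f["color"][255:305,210:295,::-1]
cv2.imwrite("pics/w4c.png",cv2.resize(np.clip(c*1.4,0,255).astype('uint8'),None,fx=9,fy=9,interpolation=cv2.INTER_NEAREST))
k=1.5625
for p in [(342,413),(443,413),(443,466),(343,466)]: print(onz(f,p[0]/k,p[1]/k,.07))
for p in [(349,319),(441,318)]: print(onz(f,p[0]/k,p[1]/k,.008))
```

```text
[ 0.43027173 -0.33987725  0.07      ]
[ 0.4322099  -0.31188496  0.07      ]
[ 0.44968289 -0.31255822  0.07      ]
[ 0.44767621 -0.34144634  0.07      ]
[ 0.42481609 -0.3444761   0.008     ]
[ 0.42701384 -0.30608231  0.008     ]
```

View pics/w4c.png

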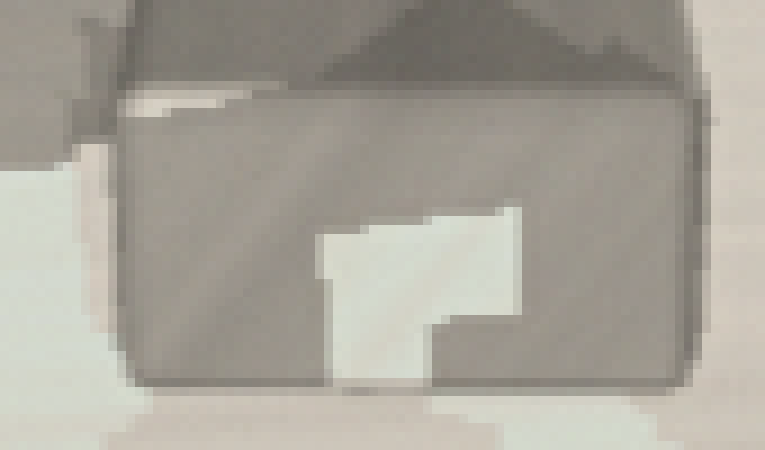

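send_rows --pt "0 0 0 0 0 0" --pt "0 0 0 0 0 0" --pt "0 0 0 0 0 0" --pt "0 0 0 0 0 0" --pt "0 0 0 0 0 0" --pt "0 0 0 0 0 0" --claw -1

```text
clock: 6.32
ee_pos: [0.4412, -0.3251, 0.0539]
ee_rot: [0.0, 0.034, 0.999, -0.0]
ft_force: [-0.1, 1.2, 2.9]
grip_width: 0.338
```

send_rows --pt "0 0 -0.06 0 0 0" --pt "0 0 -0.2 0 0 0" --pt "0 0 -0.4 0 0 0" --pt "0 0 -0.6 0 0 0" --pt "0 0 -0.7 0 0 0" --pt "0 0 -0.7 0 0 0"

```text
clock: 7.08
ee_pos: [0.4417, -0.3258, 0.2669]
ee_rot: [0.002, 0.034, 0.999, -0.001]
ft_force: [-0.6, -0.2, -2.4]
grip_width: 0.342
```

Run:
```python
from h import *
import pickle
s=env.state();print(s["ee_pos"],s["ft_force"],s["torque"])
f=grab("wrist");pickle.dump(f,open("w5.pkl","wb"))
cv2.imwrite("pics/w5.png",cv2.resize(np.clip(f["color"][:,:,::-1]*1.4,0,255).astype('uint8'),(800,600)))
print(cmd([.62,-.21,.264],.205))
```

```text
[ 0.44165012 -0.32579793  0.26694568] [-0.63883582 -0.19396685 -2.40219626] [-0.05078609  0.03217528 -0.01770902]
(array([-0.5693,  0.423 ,  0.0039]), array([-0.0007,  0.0024, -0.3473]))
```

View pics/w5.png

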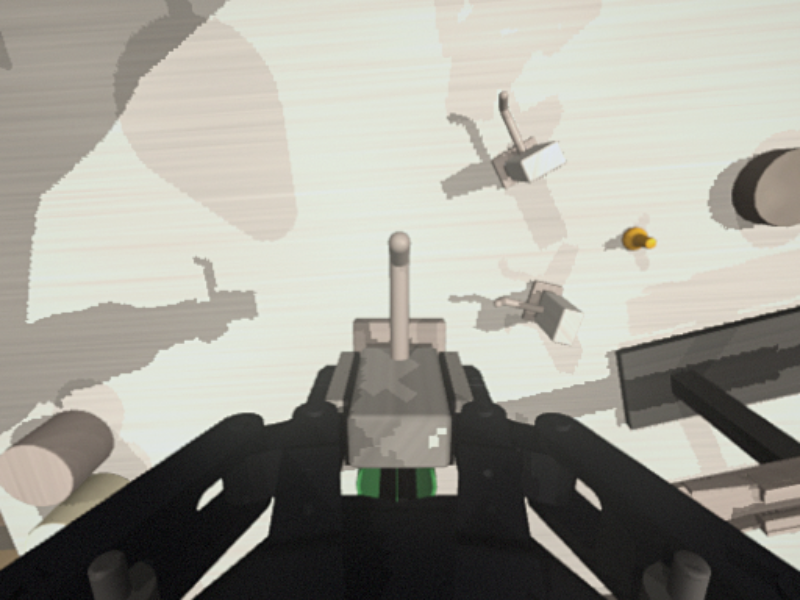

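Grasp is good: the block sits between the pads with its pose unchanged, and the weight reads about 2.4 N. Next I'll carry it to just outside the tongue.

```bash
cat >> h.py <<'E'
YAW=.205; M=np.array([.5965,-.098]); OX=.0013
def P(s,z,yaw=None):
    d=np.array([-np.sin(YAW),np.cos(YAW)]); n=np.array([np.cos(YAW),np.sin(YAW)])
    p=M+s*d+OX*n; return [p[0],p[1],z]
def rel():
    p=env.state()["ee_pos"]; d=np.array([-np.sin(YAW),np.cos(YAW)]); n=np.array([np.cos(YAW),np.sin(YAW)])
    return (p[:2]-M)@d, (p[:2]-M)@n-OX, p[2]-.054
E
python3 - <<'E'
from h import *
print(cmd(P(-.1,.254),YAW))
E
```

```text
(array([-0.5598,  0.4703,  0.0372]), array([-0.0007,  0.0024, -0.3473]))
```

send_rows --pt "-0.08 0.07 0 0 0 -0.05" --pt "-0.16 0.14 0 0 0 -0.1" --pt "-0.25 0.21 0 0 0 -0.16" --pt "-0.34 0.28 0.01 0 0 -0.22" --pt "-0.43 0.36 0.02 0 0 -0.28" --pt "-0.51 0.43 0.03 0 0.002 -0.33" --pt "-0.56 0.47 0.037 0 0.002 -0.347" --pt "-0.56 0.47 0.037 0 0.002 -0.347"

```text
clock: 8.12
ee_pos: [0.6191, -0.1937, 0.2512]
ee_rot: [-0.002, -0.104, 0.995, 0.0]
ft_force: [-0.3, -0.3, -2.5]
grip_width: 0.346
```

Run:
```python
from h import *
import pickle
s=env.state();print(rel(),s["ft_force"],cmd(P(-.1,.205),YAW))
d={}
for n in("wrist","scene","top"):
    f=grab(n);d[n]=f
pickle.dump(d,open("d6.pkl","wb"))
cv2.imwrite("pics/w6.png",cv2.resize(np.clip(d["wrist"]["color"][:,:,::-1]*1.4,0,255).astype('uint8'),(800,600)))
cv2.imwrite("pics/s6.png",cv2.resize(np.clip(d["scene"]["color"][130:260,190:330,::-1]*1.3,0,255).astype('uint8'),None,fx=4.5,fy=4.5,interpolation=cv2.INTER_CUBIC))
```

```text
(np.float64(-0.09829234153326491), np.float64(0.0013421185772791058), np.float64(0.19717393231288816)) [-0.25695288 -0.31810528 -2.54127411] (array([ 0.004 , -0.0059,  0.1539]), array([ 0.0016, -0.0043,  0.0035]))
```

View pics/w6.png

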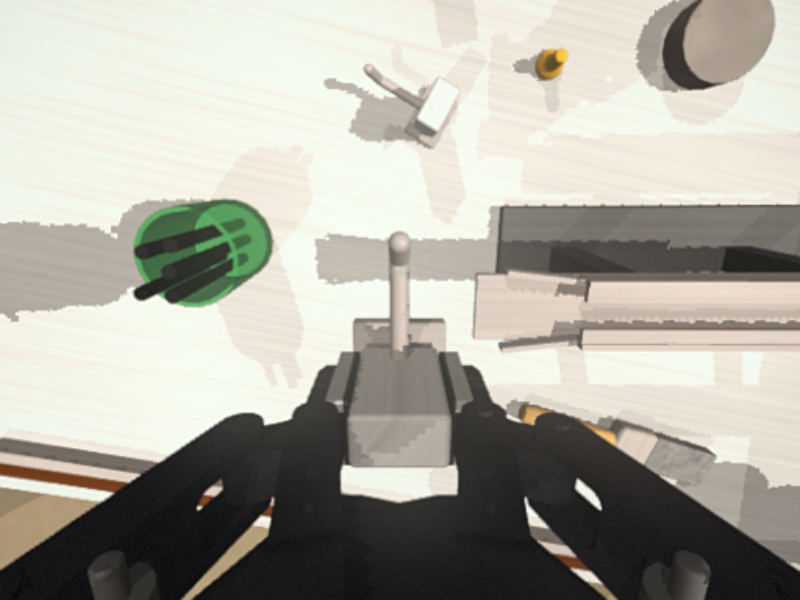

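View pics/s6.png

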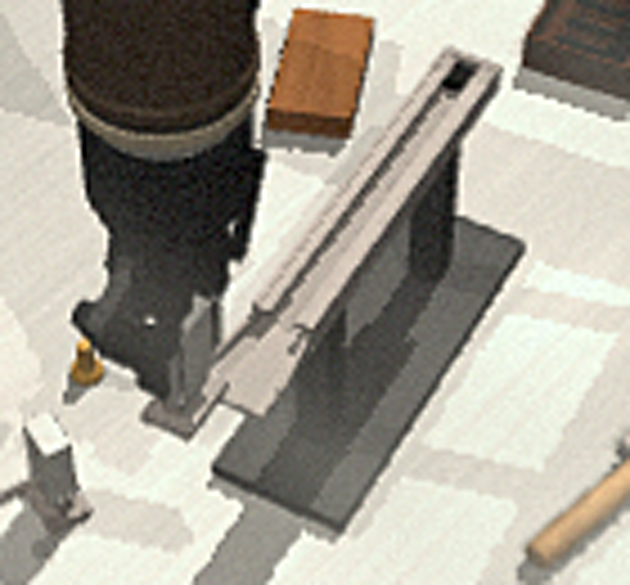

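Run:
```python
from h import *
import pickle
f=pickle.load(open("d6.pkl","rb"))["wrist"]
c=f["color"][165:230,290:400,::-1]
im=cv2.resize(np.clip(c*1.4,0,255).astype('uint8'),None,fx=7,fy=7,interpolation=cv2.INTER_NEAREST);cv2.imwrite("pics/w6c.png",im)
d=np.array([-np.sin(YAW),np.cos(YAW)]); n=np.array([np.cos(YAW),np.sin(YAW)])
def rf(p): q=p[:2]-M; return np.round([q@d,q@n],4)
k=1.5625; sz=rel()[2]
print("shoe near edge",[rf(onz(f,x/k,319/k,sz+.008)) for x in (354,446)])
print("block top", [rf(onz(f,x/k,y/k,sz+.07)) for x,y in [(349,415),(450,415),(450,466),(349,466)]])
print("hook",rf(onz(f,399/k,243/k,sz+.044)))
```

```text
shoe near edge [array([-0.116 , -0.0131]), array([-0.0779, -0.0131])]
block top [array([-0.1113, -0.0076]), array([-0.0836, -0.0076]), array([-0.083 ,  0.0089]), array([-0.1118,  0.0089])]
hook [-0.0976 -0.0507]
```

View pics/w6c.png

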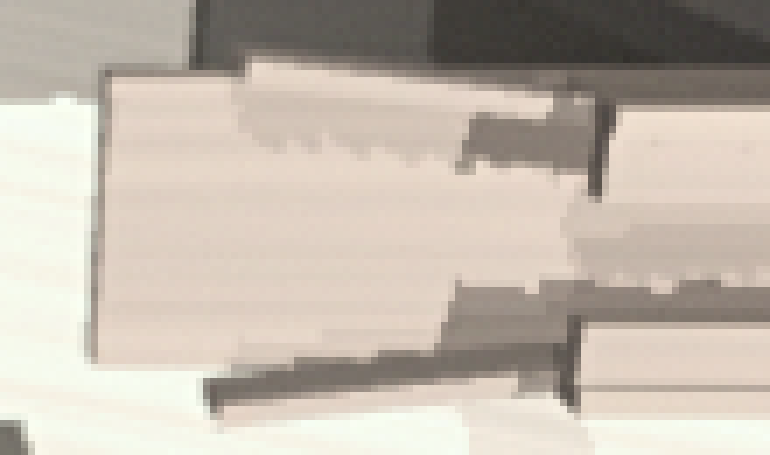

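Run:
```python
from h import *
import pickle
f=pickle.load(open("d6.pkl","rb"))["wrist"]
d=np.array([-np.sin(YAW),np.cos(YAW)]); n=np.array([np.cos(YAW),np.sin(YAW)])
def rf(p): q=p[:2]-M; return np.round([q@d,q@n],4)
A=lambda x,y,z: rf(onz(f,290+x/7-.5,165+y/7-.5,z))
print(ray(f,256,192))
print("tongue",A(102,70,.15),A(92,362,.15))
for y in (105,203,322,388,412): print(y,A(600,y,.164),A(760,y,.164))
print("cheek tips",A(245,55,.159),A(210,380,.159),A(210,425,.159),"ends",A(560,92,.159),A(560,345,.159),A(560,395,.159))
```

```text
(array([ 0.54672705, -0.20855746,  0.36793668]), array([ 0.28797259,  0.06665729, -0.95537759]))
tongue [-0.056  -0.0194] [-0.0552  0.0186]
105 [-0.0021 -0.0187] [ 0.0159 -0.0187]
203 [-0.0006 -0.007 ] [ 0.0177 -0.0071]
322 [0.0013 0.0076] [0.02   0.0076]
388 [0.0024 0.016 ] [0.0213 0.0159]
412 [0.0028 0.0191] [0.0217 0.019 ]
cheek tips [-0.0414 -0.0233] [-0.0425  0.0172] [-0.0421  0.0231] ends [-0.0046 -0.0189] [-0.0006  0.0125] [0.0002 0.0191]
```

The wrist picture shows the rail centred at x≈0.2 mm in my rail frame, with the tongue end at -55 mm and the cheeks at ±20 mm. That confirms the mouth and yaw estimates. I'll move over the tongue and lower until I feel the floor.

```bash
sed -i 's/OX=.0013/OX=.0019/' h.py
python3 - <<'E'
from h import *
print(cmd(P(-.1,.212),YAW), cmd(P(-.046,.209),YAW),env.state()["clock"])
E
```

```text
(array([-0.006 ,  0.004 ,  0.1355]), array([-0.0004, -0.0031, -0.0029])) (array([-0.0056,  0.184 ,  0.1454]), array([-0.0004, -0.0031, -0.0029])) 8.275
```

send_rows --pt "-0.002 0.004 0.05 0 -0.003 -0.003" --pt "-0.004 0.004 0.1 0 -0.003 -0.003" --pt "-0.006 0.004 0.135 0 -0.003 -0.003" --pt "-0.006 0.04 0.137 0 -0.003 -0.003" --pt "-0.006 0.09 0.139 0 -0.003 -0.003" --pt "-0.006 0.14 0.14 0 -0.003 -0.003" --pt "-0.006 0.18 0.14 0 -0.003 -0.003" --pt "-0.006 0.184 0.14 0 -0.003 -0.003"

```text
clock: 9.28
ee_pos: [0.6088, -0.1396, 0.211]
ee_rot: [0.001, -0.104, 0.995, 0.0]
ft_force: [0.6, -0.7, -1.2]
grip_width: 0.339
```

send_rows --pt "0 0 0 0 0 0" --pt "0 0 0 0 0 0"

```text
clock: 9.52
ee_pos: [0.6087, -0.1421, 0.2108]
ee_rot: [0.0, -0.103, 0.995, -0.0]
ft_force: [0.2, -0.6, -1.5]
grip_width: 0.342
```

Run:
```python
from h import *
print(rel(),env.state()["ft_force"],cmd(P(-.046,.204),YAW),env.state()["clock"])
```

```text
(np.float64(-0.0456150480356143), np.float64(0.001085732868884082), np.float64(0.1567730634144816)) [ 0.16549322 -0.55907877 -1.47814348] (array([ 0.0036, -0.0013,  0.0226]), array([-0.0003,  0.0012,  0.0016])) 9.525
```

send_rows --pt "0.0035 0 0.005 0 0 0" --pt "0.0035 0 0.01 0 0 0" --pt "0.0035 0 0.014 0 0 0" --pt "0.0035 0 0.017 0 0 0" --pt "0.0035 0 0.017 0 0 0" --pt "0.0035 0 0.017 0 0 0"

```text
clock: 10.28
ee_pos: [0.6077, -0.1415, 0.2056]
ee_rot: [0.0, -0.103, 0.995, 0.0]
ft_force: [-0.2, -0.3, -1.3]
grip_width: 0.349
```

Run:
```python
from h import *
print(rel(),env.state()["ft_force"],cmd(P(-.046,.204),YAW),env.state()["clock"])
```

```text
(np.float64(-0.04488651767073541), np.float64(0.0002375200647646823), np.float64(0.15160793489820365)) [-0.2126676  -0.33010912 -1.26851107] (array([ 0.0008, -0.0037,  0.0054]), array([0.0003, 0.0011, 0.0028])) 10.275
```

send_rows --pt "0 0 0.002 0 0 0" --pt "0 0 0.004 0 0 0" --pt "0 0 0.004 0 0 0" --pt "0 0 0.004 0 0 0"

```text
clock: 10.78
ee_pos: [0.6077, -0.1415, 0.2044]
ee_rot: [0.0, -0.103, 0.995, 0.0]
ft_force: [0.1, 0.6, -1.4]
grip_width: 0.339
```

send_rows --pt "0 0 0.002 0 0 0" --pt "0 0 0.003 0 0 0" --pt "0 0 0.003 0 0 0"

```text
clock: 11.15
ee_pos: [0.6078, -0.1416, 0.204]
ee_rot: [0.001, -0.103, 0.995, 0.0]
ft_force: [-2.6, 0.2, 4.5]
grip_width: 0.341
```

send_rows --pt "0 0 -0.005 0 0 0" --pt "0 0 -0.005 0 0 0" --pt "0 0.013 -0.005 0 0 0" --pt "0 0.026 -0.005 0 0 0" --pt "0 0.039 -0.005 0 0 0" --pt "0 0.05 -0.005 0 0 0" --pt "0 0.05 -0.005 0 0 0"

```text
clock: 12.02
ee_pos: [0.6046, -0.1264, 0.205]
ee_rot: [0.0, -0.104, 0.995, 0.0]
ft_force: [0.2, -0.7, -2.8]
grip_width: 0.342
```

Run:
```python
from h import *
print(rel(),env.state()["ft_force"],cmd(P(0,.205),YAW),env.state()["torque"])
```

```text
(np.float64(-0.029420942213845423), np.float64(0.0002721970410252178), np.float64(0.15101976251912408)) [ 0.19797627 -0.73785515 -2.80885626] (array([0.0006, 0.0981, 0.0001]), array([0.0005, 0.0011, 0.0034])) [0.00145684 0.05377754 0.02636233]
```

send_rows --pt "0 0.01 0 0 0 0.002" --pt "0 0.02 0 0 0 0.002" --pt "0 0.03 0 0 0 0.002" --pt "0 0.04 0 0 0 0.002" --pt "0 0.05 0 0 0 0.002" --pt "0 0.05 0 0 0 0.002"

```text
clock: 12.78
ee_pos: [0.601, -0.1119, 0.2048]
ee_rot: [-0.0, -0.103, 0.995, 0.0]
ft_force: [-3.3, -0.8, -1.3]
grip_width: 0.344
```

send_rows --pt "0 0.01 0 0 0 0" --pt "0 0.02 0 0 0 0" --pt "0 0.03 0 0 0 0" --pt "0 0.04 0 0 0 0" --pt "0 0.05 0 0 0 0" --pt "0 0.05 0 0 0 0"

```text
clock: 13.52
ee_pos: [0.598, -0.0972, 0.2049]
ee_rot: [-0.0, -0.103, 0.995, 0.0]
ft_force: [-3.4, -1.6, -1.6]
grip_width: 0.346
```

Run:
```python
from h import *
import pickle
print(rel(),env.state()["ft_force"],cmd(P(.03,.205),YAW),env.state()["torque"])
f=grab("wrist");pickle.dump(f,open("w7.pkl","wb"))
cv2.imwrite("pics/w7.png",cv2.resize(np.clip(f["color"][:,:,::-1]*1.4,0,255).astype('uint8'),(800,600)))
```

```text
(np.float64(0.000480190661501332), np.float64(-0.00030660961081303666), np.float64(0.1508527172670018)) [-3.43773392 -1.59134048 -1.56777242] (array([-0.0011,  0.0984, -0.0004]), array([ 0.0008, -0.0002,  0.0008])) [-0.51732801  1.08294778  0.04931286]
```

View pics/w7.png

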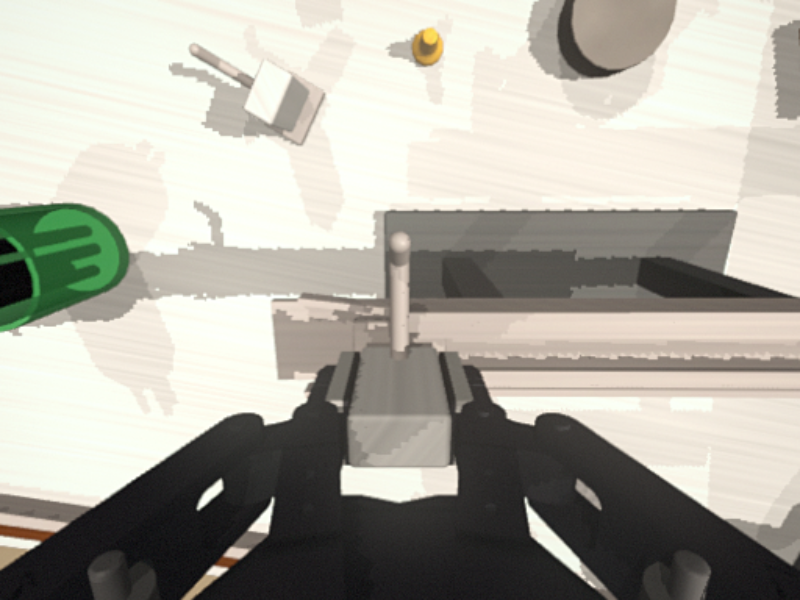

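Entering cleanly. There's a light 3 N side force toward -x, so I'll ease 0.6 mm that way and continue.

send_rows --pt "0.002 0 0 0 0 0" --pt "0.002 0.01 0 0 0 0" --pt "0.002 0.02 0 0 0 0" --pt "0.002 0.03 0 0 0 0" --pt "0.002 0.04 0 0 0 0" --pt "0.002 0.05 0 0 0 0" --pt "0.002 0.05 0 0 0 0"

```text
clock: 14.45
ee_pos: [0.5947, -0.0822, 0.205]
ee_rot: [0.0, -0.103, 0.995, 0.0]
ft_force: [-3.4, -1.4, -0.7]
grip_width: 0.344
```

send_rows --pt "0 0.01 0 0 0 0" --pt "0 0.02 0 0 0 0" --pt "0 0.03 0 0 0 0" --pt "0 0.04 0 0 0 0" --pt "0 0.05 0 0 0 0" --pt "0 0.05 0 0 0 0"

```text
clock: 15.2
ee_pos: [0.5916, -0.0676, 0.205]
ee_rot: [0.0, -0.103, 0.995, 0.0]
ft_force: [-3.2, -0.3, -0.7]
grip_width: 0.346
```

Run:
```python
from h import *
import pickle
s=env.state();print(rel(),s["ft_force"],cmd(P(.08,.205),YAW),s["torque"],s["joint_positions"])
```

```text
(np.float64(0.030771618203637722), np.float64(-0.0004579699130260028), np.float64(0.1509943470081924)) [-3.16129654 -0.2866156  -0.67856843] (array([-1.700e-03,  1.641e-01,  1.000e-04]), array([0.0011, 0.0009, 0.0014])) [-0.13669625  0.8277147  -0.03034766] [-0.24910014  0.42219481  0.37876756  1.75012649 -0.1819404   1.00323264
  1.97452312]
```

send_rows --pt "0.002 0.01 0 0 0 0" --pt "0.002 0.025 0 0 0 0" --pt "0.002 0.04 0 0 0 0" --pt "0.002 0.055 0 0 0 0" --pt "0.002 0.07 0 0 0 0" --pt "0.002 0.085 0 0 0 0" --pt "0.002 0.1 0 0 0 0" --pt "0.002 0.1 0 0 0 0"

```text
clock: 16.2
ee_pos: [0.585, -0.0384, 0.205]
ee_rot: [0.0, -0.103, 0.995, 0.0]
ft_force: [0.6, -0.3, -1.6]
grip_width: 0.345
```

Run:
```python
from h import *
s=env.state();print(rel(),s["ft_force"],cmd(P(.08,.205),YAW),s["torque"])
```

```text
(np.float64(0.060663768316187944), np.float64(-0.0010262452179918395), np.float64(0.1509925607827094)) [ 0.61986175 -0.27326689 -1.6000293 ] (array([-0.0035,  0.0644,  0.    ]), array([0.0006, 0.0011, 0.0016])) [0.01940634 0.04562785 0.03095151]
```

send_rows --pt "0 0.015 0 0 0 0" --pt "0 0.03 0 0 0 0" --pt "0 0.045 0 0 0 0" --pt "0 0.06 0 0 0 0" --pt "0 0.075 0 0 0 0" --pt "0 0.09 0 0 0 0" --pt "0 0.105 0 0 0 0" --pt "0 0.12 0 0 0 0"

```text
clock: 17.2
ee_pos: [0.5776, -0.0034, 0.205]
ee_rot: [0.0, -0.103, 0.995, 0.0]
ft_force: [-0.3, 0.6, -2.6]
grip_width: 0.34
```

send_rows --pt "0 0.015 0 0 0 0" --pt "0 0.03 0 0 0 0" --pt "0 0.045 0 0 0 0" --pt "0 0.06 0 0 0 0" --pt "0 0.075 0 0 0 0" --pt "0 0.09 0 0 0 0" --pt "0 0.105 0 0 0 0" --pt "0 0.12 0 0 0 0"

```text
clock: 18.2
ee_pos: [0.5703, 0.0318, 0.205]
ee_rot: [0.0, -0.103, 0.995, 0.0]
ft_force: [-0.5, -0.2, -1.5]
grip_width: 0.343
```

Run:
```python
from h import *
s=env.state();print(rel(),s["ft_force"],cmd(P(.17,.205),YAW),s["torque"])
```

```text
(np.float64(0.1323982339119497), np.float64(-0.0011588625563975236), np.float64(0.15101772774215982)) [-0.48320761 -0.2353629  -1.45397324] (array([-3.900e-03,  1.253e-01,  1.000e-04]), array([0.0003, 0.001 , 0.0007])) [ 0.04701244 -0.00533407 -0.00604168]
```

send_rows --pt "0 0.015 0 0 0 0" --pt "0 0.035 0 0 0 0" --pt "0 0.055 0 0 0 0" --pt "0 0.075 0 0 0 0" --pt "0 0.095 0 0 0 0" --pt "0 0.115 0 0 0 0" --pt "0 0.135 0 0 0 0" --pt "0 0.145 0 0 0 0"

```text
clock: 19.2
ee_pos: [0.5614, 0.0746, 0.2051]
ee_rot: [0.0, -0.103, 0.995, 0.0]
ft_force: [-0.0, -0.2, -2.4]
grip_width: 0.34
```

send_rows --pt "0 0.005 0 0 0 0" --pt "0 0.01 0 0 0 0" --pt "0 0.015 0 0 0 0" --pt "0 0.02 0 0 0 0" --pt "0 0.025 0 0 0 0" --pt "0 0.03 0 0 0 0" --pt "0 0.035 0 0 0 0"

```text
clock: 20.08
ee_pos: [0.5593, 0.0844, 0.205]
ee_rot: [0.0, -0.103, 0.995, 0.0]
ft_force: [0.2, -0.7, -2.1]
grip_width: 0.343
```

Run:
```python
from h import *
s=env.state();print(rel(),s["ft_force"],cmd(P(.2,.205),YAW),s["torque"])
```

```text
(np.float64(0.18618568700097296), np.float64(-0.001173897196465301), np.float64(0.15104912385524205)) [ 0.19221709 -0.71590362 -2.10929722] (array([-0.0039,  0.046 ,  0.0002]), array([0.0003, 0.0011, 0.0006])) [-0.00452647 -0.03760374  0.01114782]
```

send_rows --pt "0 0.004 0 0 0 0" --pt "0 0.008 0 0 0 0" --pt "0 0.012 0 0 0 0" --pt "0 0.016 0 0 0 0" --pt "0 0.016 0 0 0 0"

```text
clock: 20.7
ee_pos: [0.5583, 0.0892, 0.205]
ee_rot: [0.0, -0.103, 0.995, 0.0]
ft_force: [-0.2, 0.2, -2.5]
grip_width: 0.339
```

send_rows --pt "0 0.002 0 0 0 0" --pt "0 0.004 0 0 0 0" --pt "0 0.006 0 0 0 0" --pt "0 0.006 0 0 0 0"

```text
clock: 21.2
ee_pos: [0.558, 0.0909, 0.205]
ee_rot: [0.0, -0.103, 0.995, 0.0]
ft_force: [0.1, 0.2, -1.8]
grip_width: 0.344
```

send_rows --pt "0 0.002 0 0 0 0" --pt "0 0.004 0 0 0 0" --pt "0 0.006 0 0 0 0" --pt "0 0.006 0 0 0 0"

```text
clock: 21.7
ee_pos: [0.5576, 0.0927, 0.205]
ee_rot: [0.0, -0.103, 0.995, 0.0]
ft_force: [-0.4, 1.1, -1.5]
grip_width: 0.343
```

s ≈ 0.1946 with no contact yet. I'll use smaller steps from here.

send_rows --pt "0 0.002 0 0 0 0" --pt "0 0.004 0 0 0 0" --pt "0 0.004 0 0 0 0"

```text
clock: 22.08
ee_pos: [0.5573, 0.0939, 0.205]
ee_rot: [0.0, -0.103, 0.995, 0.0]
ft_force: [0.1, -0.4, -1.5]
grip_width: 0.346
```

send_rows --pt "0 0.002 0 0 0 0" --pt "0 0.004 0 0 0 0" --pt "0 0.004 0 0 0 0"

```text
clock: 22.45
ee_pos: [0.5571, 0.095, 0.205]
ee_rot: [0.0, -0.103, 0.995, 0.0]
ft_force: [-0.4, -0.1, -1.5]
grip_width: 0.341
```

send_rows --pt "0 0.002 0 0 0 0" --pt "0 0.003 0 0 0 0" --pt "0 0.003 0 0 0 0"

```text
clock: 22.82
ee_pos: [0.5569, 0.0958, 0.205]
ee_rot: [0.0, -0.103, 0.995, 0.0]
ft_force: [0.1, 0.1, -1.2]
grip_width: 0.341
```

send_rows --pt "0 0.002 0 0 0 0" --pt "0 0.003 0 0 0 0" --pt "0 0.003 0 0 0 0"

```text
clock: 23.2
ee_pos: [0.5567, 0.0967, 0.205]
ee_rot: [0.0, -0.103, 0.995, 0.0]
ft_force: [1.0, 0.5, -1.8]
grip_width: 0.343
```

send_rows --pt "0 0.002 0 0 0 0" --pt "0 0.003 0 0 0 0" --pt "0 0.003 0 0 0 0"

```text
clock: 23.58
ee_pos: [0.5566, 0.0973, 0.2051]
ee_rot: [0.0, -0.102, 0.995, 0.0]
ft_force: [0.4, -1.3, -1.9]
grip_width: 0.347
```

send_rows --pt "0 0.002 0 0 0 0" --pt "0 0.002 0 0 0 0" --pt "0 0.002 0 0 0 0"

```text
clock: 23.95
ee_pos: [0.5566, 0.0974, 0.2051]
ee_rot: [0.0, -0.102, 0.995, -0.0]
ft_force: [0.7, -5.2, -1.8]
grip_width: 0.342
```

Contact felt: 5 N after 0.6 mm, so stiffness is about 6–7 N/mm. I'll go up to roughly 11 N and hold.

send_rows --pt "0 0.0015 0 0 0 0" --pt "0 0.003 0 0 0 0" --pt "0 0.003 0 0 0 0" --pt "0 0.003 0 0 0 0"

```text
clock: 24.45
ee_pos: [0.5566, 0.0975, 0.2051]
ee_rot: [0.001, -0.102, 0.995, -0.001]
ft_force: [1.3, -7.5, -1.0]
grip_width: 0.347
```

Run:
```python
from h import *
s=env.state();print(rel(),s["ft_force"],s["torque"],s["clock"])
```

```text
(np.float64(0.19952427034232695), np.float64(-0.0011927576471285695), np.float64(0.151128993244456)) [ 1.31831984 -7.53762565 -1.02368649] [-1.741982   -0.36837864  0.02506171] 24.45
```

send_rows --pt "0 0.002 0 0 0 0" --pt "0 0.004 0 0 0 0" --pt "0 0.004 0 0 0 0" --pt "0 0.004 0 0 0 0"

```text
clock: 24.95
ee_pos: [0.5565, 0.0976, 0.2052]
ee_rot: [0.001, -0.102, 0.995, -0.001]
ft_force: [2.1, -9.8, -1.0]
grip_width: 0.344
```

send_rows --pt "0 0.0015 0 0 0 0" --pt "0 0.0015 0 0 0 0" --pt "0 0.0015 0 0 0 0" --pt "0 0.0015 0 0 0 0" --pt "0 0.0015 0 0 0 0" --pt "0 0.0015 0 0 0 0" --pt "0 0.0015 0 0 0 0" --pt "0 0.0015 0 0 0 0"

```text
clock: 25.95
ee_pos: [0.5565, 0.0977, 0.2052]
ee_rot: [0.001, -0.101, 0.995, -0.002]
ft_force: [1.1, -10.4, -0.9]
grip_width: 0.344
```

Run:
```python
from h import *
import pickle
s=env.state();print(rel(),s["ft_force"],s["torque"],s["clock"])
f=grab("wrist");pickle.dump(f,open("w8.pkl","wb"))
cv2.imwrite("pics/w8.png",cv2.resize(np.clip(f["color"][:,:,::-1]*1.4,0,255).astype('uint8'),(800,600)))
```

```text
(np.float64(0.1996971398515388), np.float64(-0.001224701885837569), np.float64(0.15115890970712126)) [  1.13511598 -10.44568548  -0.92118851] [-2.62173079 -0.48203561  0.05062716] 25.95
```

View pics/w8.png

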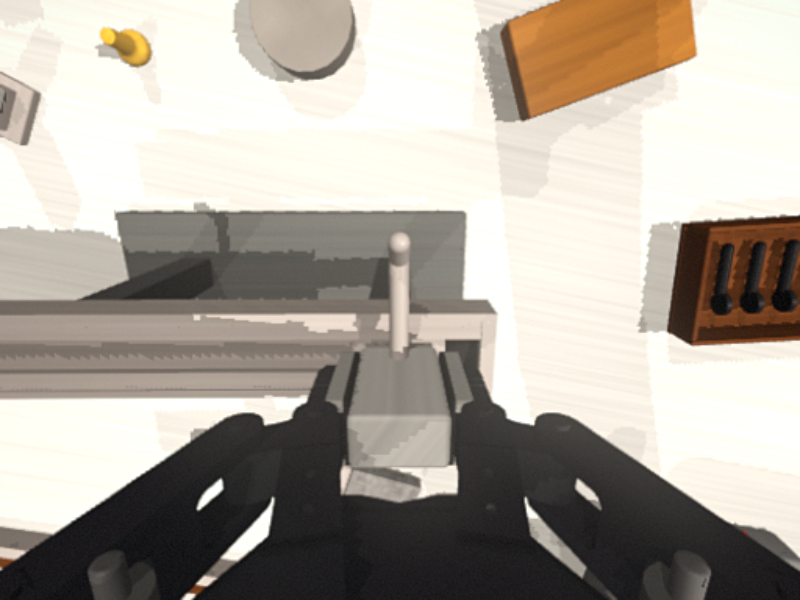

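The wrist view shows the grip at (400,435) by the closed end, with the buffer window at (465,350). The push has held at about 10.4 N for more than 1 s. I'll relax it, lower onto the floor, and release.

send_rows --pt "0 -0.003 0 0 0 0" --pt "0 -0.006 0.001 0 0 0" --pt "0 -0.008 0.002 0 0 0" --pt "0 -0.008 0.003 0 0 0" --pt "0 -0.008 0.003 0 0 0" --pt "0 -0.008 0.003 0 0 0"

```text
clock: 26.75
ee_pos: [0.5568, 0.0975, 0.2045]
ee_rot: [0.001, -0.102, 0.995, -0.0]
ft_force: [1.5, -5.1, 0.6]
grip_width: 0.344
```

Run:
```python
from h import *
s=env.state();print(rel(),s["ft_force"],s["torque"],s["clock"])
```

```text
(np.float64(0.19945672859537117), np.float64(-0.0010090517716689342), np.float64(0.15046117603580586)) [ 1.45693769 -5.10465081  0.57497406] [-1.3442312  -0.16584369  0.03941559] 26.75
```

send_rows --pt "0 -0.002 0.001 0 0 0" --pt "0 -0.003 0.001 0 0 0" --pt "0 -0.003 0.001 0 0 0" --pt "0 -0.003 0.001 0 0 0"

```text
clock: 27.25
ee_pos: [0.5568, 0.0974, 0.204]
ee_rot: [0.001, -0.103, 0.995, 0.0]
ft_force: [2.6, -5.0, 1.2]
grip_width: 0.345
```

send_rows --pt "0 -0.002 0 0 0 0" --pt "0 -0.002 0 0 0 0" --pt "0 -0.002 0 0 0 0"

```text
clock: 27.62
ee_pos: [0.5568, 0.0973, 0.204]
ee_rot: [0.001, -0.103, 0.995, 0.0]
ft_force: [2.2, -1.1, 1.2]
grip_width: 0.345
```

send_rows --pt "0 0 0 0 0 0" --pt "0 0 0 0 0 0" --pt "0 0 0 0 0 0" --pt "0 0 0 0 0 0" --pt "0 0 0 0 0 0" --pt "0 0 0 0 0 0" --claw 0.6

```text
clock: 28.38
ee_pos: [0.5567, 0.0969, 0.2038]
ee_rot: [0.0, -0.103, 0.995, 0.0]
ft_force: [0.5, 0.0, 1.3]
grip_width: 0.8
```

Run:
```python
from h import *
import pickle
s=env.state();print(rel(),s["ft_force"],s["torque"],s["clock"])
f=grab("wrist");pickle.dump(f,open("w9.pkl","wb"))
cv2.imwrite("pics/w9.png",cv2.resize(np.clip(f["color"][:,:,::-1]*1.4,0,255).astype('uint8'),(800,600)))
```

```text
(np.float64(0.19890271967306233), np.float64(-0.001183876317856089), np.float64(0.14983296902828483)) [0.4522752  0.03479486 1.30267865] [-0.03705125  0.03718421 -0.00653035] 28.375
```

View pics/w9.png

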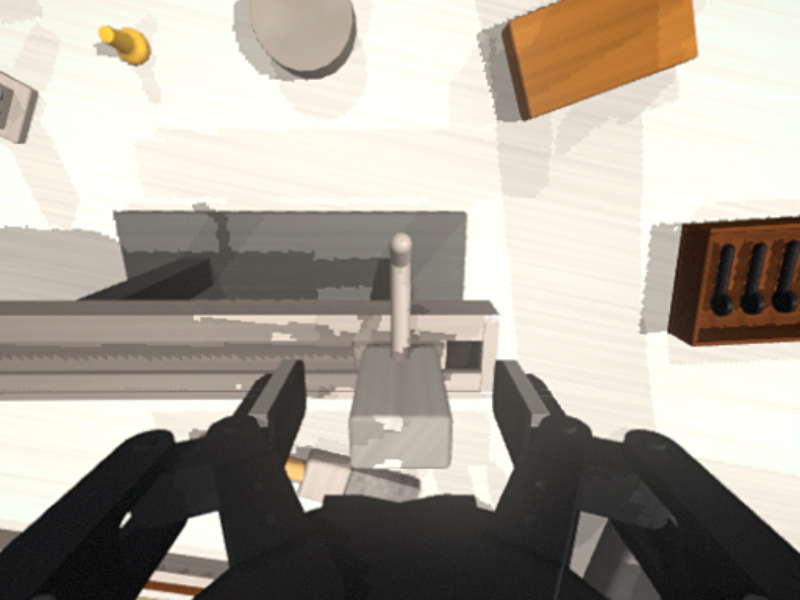

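Released; both pads are clear of the block and it is standing upright. Retreating straight up.

send_rows --pt "0 0 -0.03 0 0 0" --pt "0 0 -0.08 0 0 0" --pt "0 0 -0.15 0 0 0" --pt "0 0 -0.25 0 0 0" --pt "0 0 -0.36 0 0 0" --pt "0 0 -0.47 0 0 0" --pt "0 0 -0.5 0 0 0" --pt "0 0 -0.5 0 0 0"

```text
clock: 29.42
ee_pos: [0.5567, 0.0967, 0.3545]
ee_rot: [0.001, -0.103, 0.995, 0.0]
ft_force: [-1.3, -0.4, -1.3]
grip_width: 0.798
```

Run:
```python
from h import *
import pickle
s=env.state();print(rel(),s["ft_force"],s["clock"],s["dq"].max())
f=grab("wrist");pickle.dump(f,open("w10.pkl","wb"))
cv2.imwrite("pics/w10.png",cv2.resize(np.clip(f["color"][:,:,::-1]*1.2,0,255).astype('uint8'),(800,600)))
g=grab("scene")
cv2.imwrite("pics/s10.png",cv2.resize(np.clip(g["color"][100:280,120:350,::-1]*1.3,0,255).astype('uint8'),None,fx=3.2,fy=3.2,interpolation=cv2.INTER_CUBIC))
print(proj(f,[*P(.2,.22)[:2],.22]))
```

```text
(np.float64(0.19876297587696015), np.float64(-0.0012486399963093178), np.float64(0.3005018832921472)) [-1.25880068 -0.44847701 -1.29575994] 29.425 0.0328654723634821
[255.35855748 188.75248931]
```

View pics/w10.png

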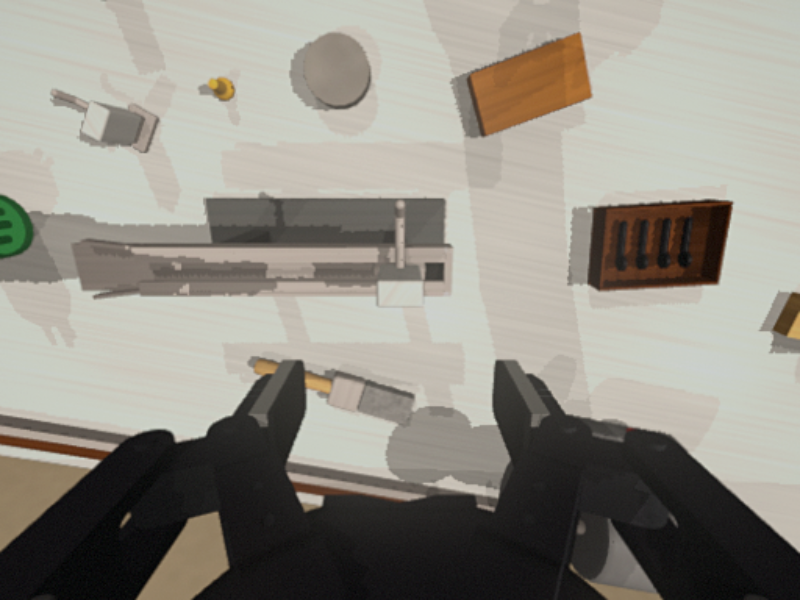

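View pics/s10.png

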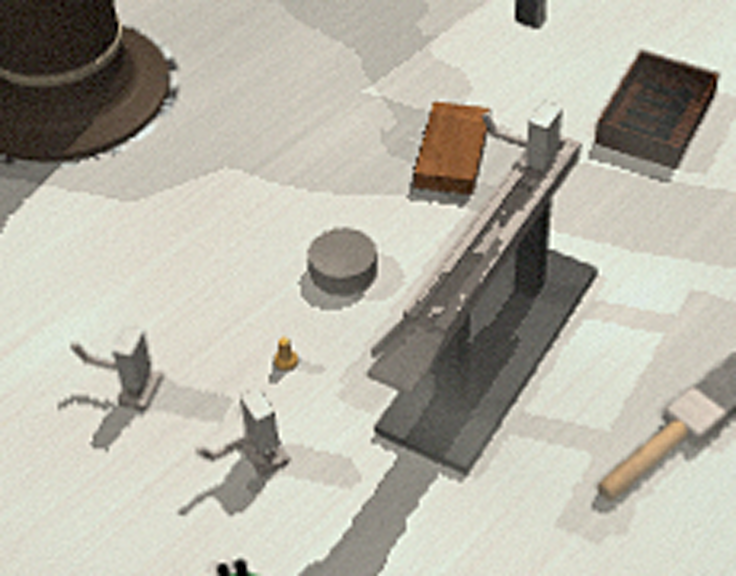

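The block top is seen at (256,188) in wrist pixels, against (255,189) predicted for the seat. It stands upright with the hook toward the robot, and the bystanders look undisturbed. I'll let the arm settle, then hand in.

send_rows --pt "0 0 0 0 0 0" --pt "0 0 0 0 0 0" --pt "0 0 0 0 0 0"

```text
clock: 29.9
ee_pos: [0.5565, 0.0968, 0.3535]
ee_rot: [0.0, -0.103, 0.995, 0.0]
ft_force: [0.0, -0.2, -0.3]
grip_width: 0.797
```

Run:
```python
from h import *
print(ticket.sign_off(), env.state()["clock"])
```

```text
the job is handed in; nothing more can be done
the job is handed in; nothing more can be done
```

The hanger is seated against the buffer and released, and the job is handed in at about 30 s of the 66 s allowed. No verdict was reported.

I took the hanger farthest to the robot's right and entered it on the tongue with its hook toward the robot. I slid it about 200 mm until it pressed on the buffer.

- **Push on the buffer:** the wrist force read about 10 N at each check for over 1 s, with no reading higher than that. I eased the push to about 1 N before opening the gripper.
- **Jamming:** side force on the rail stayed around 3–4 N on the way in, and a brief touch on the tongue changed the force by about 6 N.
- **Final position:** the last wrist picture puts the grip within about 1 pixel of where it should be at the seat, upright and hook toward the robot. I did not measure the gap to the buffer separately after release.
- **Bystanders:** they look undisturbed in the last pictures, but I judged that by eye and did not measure it.
- **Disagreements:**
  - The first wrist picture put the buffer face about 5 mm closer than the given geometry. The felt contact, at 199.5 mm from the mouth, agreed with the given 200 mm.
  - The arm's own reading ended about 1 mm off the rail's centre line, within the tolerance.

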